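# Show the vacuum's brush roller to the inspection camera

### The job

Lift the brush roller out of the upturned robot vacuum and hold it up to the inspection camera on the stand, without touching the camera or its stand: the roller in line with the lens axis, its square drive end towards the lens, with the face of that end 80 mm in front of the lens glass. Finish while holding it there, still and clear of everything else; do not put it down, and leave the other things on the bench where they are.

Things in the scene. Friction and masses are not known exactly. Their poses are not given: they have to be found in the camera images.
- vacuum: Round white robot vacuum belly up, fixed, 330 mm across. Origin under its centre at bench height. Belly 84 mm, wheels 106 mm above the bench. Brush bay: 192 mm along x, 100 mm along y, centred at y = +30 mm, floor 58 mm above the bench. The roller lies in two open notched blocks (90 mm high, 72 to 86 mm from its middle). With the small castor nearest you, its square end (+x) is on the right.
- roller: Brush roller, 170 mm long, about 120 g, rigid: dark rubber barrel 36 mm thick, 140 mm long, with a 15 mm long white piece at each end: square 16 x 16 mm (drive end) and a round pin 10 mm. Origin at its centre (balance point), x along it to the square end. Axis starts level, 90 mm above the bench, x along the vacuum's x; lifts straight out, nothing holds it.
- roller_drive_end (a point): Centre of the outer face of the roller's square drive end, 85 mm from the roller's centre along its x.
- stand: Inspection camera's stand, fixed: dark base plate 130 x 120 x 14 mm, steel post 18 mm thick, 384 mm high, 20 mm from the plate's centre along +x. Origin under the plate's centre. From above, the camera looks along the stand's -x. The camera's height differs each time.
- cam_head: The camera: aluminium box 50 x 44 x 44 mm, black lens barrel 34 mm across and 22 mm long with small white lamps round it. Origin at the middle of the lens glass (front of the barrel), 250 to 310 mm above the bench. It looks along its -x, 20 degrees below level; x is the lens axis, running back from the glass through the camera; y is level.
- cam_focus (a point): The point in the air on the lens axis 80 mm in front of the lens glass, where the centre of the drive end's face belongs.
- meter: Bystander: black hand meter with a display, 70 x 100 x 28 mm, flat on the bench. Origin under its centre.
- screwdriver: Bystander: screwdriver with a yellow handle, 190 mm long, lying on the bench. Origin below its middle, blade to +x.
- wheel_module: Bystander: removed castor wheel in a grey bracket, 55 x 50 x 55 mm, on the bench. Origin under its centre.
Not all that is in view belongs to the job. There is more than one size of the roller; the one meant has the size given above.

How it is judged:
By the outcome, as a careful person would: the job done as asked, in the order asked, and still so for the second after the job is handed in, while the arm keeps its last pose, push and grip.
It also fails if it takes over 34 s, if anything falls off the work surface, if the arm or the gripper's body presses on something with over 40 N, if the wrist force passes 120 N, or if a joint passes its speed limit or range.

### The arm

A 6-joint arm with a two-finger parallel gripper is mounted at the origin on the work surface. World frame = base frame: x ahead of the robot, y to its left, z up, the work surface at z = 0. Lengths are in mm, angles in degrees, forces in N, time in s.
With the tool pointing down it reaches from about 350 to 850 mm from the base axis. Payload 8.1 kg.
Tool frame: the origin (TCP) lies midway between the tips of the shut fingers; the grasp point (between the pads) lies 19 mm behind it (r.pinch_z is the distance from the TCP to the grasp point, in mm); z points along the fingers, y is the line along which they close (so a half turn about z gives the same grasp; the last joint's range is limited). The gripper opens to 85 mm and grips with 20 to 120 N. Pads are 22 mm wide; open, the fingers measure 114 mm over their backs; the gripper's body (76 mm by 85 mm) begins 54 mm behind the grasp point. The pads swing forward as they close: fully open they stand 13 mm farther back than shut.
Start: joints at [-76.57, 7.471, 85.268, -0, 87.261, -4.893], TCP at [188.646, -569.577, 209.992] pointing down, gripper open.
Joint ranges: [-169.43, 169.43], [-51.17, 129.36], [1.28, 143.12], [-76.62, 256.62], [0, 156.53], [-152.29, 152.29]. Speed limits (degrees/s): [136.94, 136.94, 159.86, 180, 180, 180].

### API

Orientations are given as [roll, pitch, yaw] about the fixed x, y, z axes, in that order (R = Rz(yaw) Ry(pitch) Rx(roll)).
In Python, from bench import r gives the robot as it stands.
- The arm moves only by the shell command python3 -m jog 'ROWS' [OPENING] [FORCE]. ROWS is JSON, one flat list of numbers, 6 for each row, row after row: the shift along the tool's x, y, z in m, then the turn, a rotation vector about the tool's x, y, z in rad. A call has 1 to 8 rows; each row is the pose to reach, as a shift and turn from the pose commanded when the call began, along the tool's axes at that moment; what a row does not reach only later rows make up. A row lasts 1/8 s, in which the tool goes at most 62.5 mm and 10.7 degrees, less where a joint would pass 70% of its speed; a pose out of reach is approached as far as the arm can. A call with a gripper value outside its range is refused whole. OPENING is the opening, from -1 (shut) to 1 (fully open), set as the call begins (- or left out, the last holds). The fingers move at their own pace and stop on an object; FORCE is the grip in N (left out, the last holds). Time passes only in rows, so rows that repeat a pose let the fingers close. It gives the time, the measured TCP pose, the force, the opening and the grip force at its end, in the units of the state.
- r.sense(): the state, without advancing time (a new reading comes with each control period).
- r.snapshot(name): name is "scene" or "side" or "wrist"; returns a dict with "pixels" (400x640x3 uint8, red, green, blue), "range_z" (400x640 float32, mm along the optical axis (not along the pixel's ray), 0 where there is no reading), "K" (3x3 intrinsics, pixels), "rvec" (rotation vector, rad) and "tvec" (3), from world to camera coordinates, as OpenCV has them. Camera axes: x right, y down, z forward; pixel columns grow to the right and rows downward; lengths in mm; the calibration is good to about 2 mm. A picture is of the moment at which its call begins.
- r.hand_in(): hands the job in; it is judged then, once.
Trained networks look in a picture, given as the dict that the camera call returned (one of the last four; its "shot" number tells which), for a name from the list of things; names that differ only in an ending like _2 or _b are one class to them, and where a whole thing is asked for, a point or a joint stands for the part that bears it (a point fixed in the world has none). Each returns a list of dicts, best first, with "score" (0 to 1); they miss things now and then, are a little off and sometimes report something else, mostly with a low value. They report only what shows in the picture. A call takes as long as a camera call. They do not tell look-alikes from the thing itself.
- r.look_for(picture, target): "bbox" ([left, top, right, bottom] in pixels, round what is visible of it).
- r.outline_of(picture, target): "region" (400x640 bool, what is visible of it) and "bbox" ([left, top, right, bottom] in pixels, round what is visible of it).
The state is a dict: "time": time; "joint_pos": joint angles; "qd": joint speeds; "joint_efforts": joint torques, N m; "tool_pos": TCP position; "tcp_rot": TCP orientation; "ft_force": force on the tool from outside, world axes, zero at the start; "wrist_torque": the same for the moment, N m; "finger_gap": finger opening in mm; "grip_force": force on a finger pad.
Only numpy, scipy, OpenCV 4.12 (cv2) and the standard library are available. Lean on these libraries where they do the work, as an engineer would, in place of code of your own. Each camera call takes 0.05 s, during which the arm holds its last target. There are 200 camera calls.

## Working session

There is one attempt and no reset: what is moved stays moved. The work goes in short steps, Python scripts to look and compute and a shell command to move; the robot and the scene stay as the last step left them, time stands still between calls to the robot, and variables do not carry over. Pictures are saved under pics/ and viewed, at most 10 in all, crops included, and the job is handed in when it is done.

```bash
ls; mkdir -p pics
cat > h.py <<'E'
import numpy as np,cv2
from bench import r
from scipy.spatial.transform import Rotation as R
def world(s,mask=None):
    z=s['range_z'];K=np.array(s['K']);M=cv2.Rodrigues(np.array(s['rvec'],float))[0];t=np.array(s['tvec'],float).ravel()
    m=(z>0) if mask is None else (mask&(z>0))
    v,u=np.nonzero(m);Z=z[v,u].astype(float)
    P=np.c_[(u-K[0,2])/K[0,0]*Z,(v-K[1,2])/K[1,1]*Z,Z]
    return (P-t)@M,u,v
def save(s,n): cv2.imwrite('pics/'+n,s['pixels'][:,:,::-1])
E
python3 - <<'E'
from h import *
for n in ['scene','side']:
    s=r.snapshot(n);save(s,n+'0.png')
    for t in ['vacuum','roller','stand','cam_head','meter','screwdriver','wheel_module']:
        for o in r.outline_of(s,t)[:3]:
            P,u,v=world(s,o['region'])
            print(n,t,round(o['score'],2),o['bbox'],np.median(P,0).round(),np.percentile(P,3,axis=0).round(),np.percentile(P,97,axis=0).round())
print(r.sense())
E
```

```text
pics
scene vacuum 0.94 [265.5, 189.0, 398.3, 302.3] [550. 109.  86.] [386. -69.  26.] [678. 229. 103.]
scene roller 0.86 [299.1, 205.9, 358.7, 239.8] [518.  46. 104.] [444.  16.  77.] [583.  63. 112.]
scene roller 0.72 [248.7, 176.0, 284.1, 200.9] [ 523. -241.   25.] [ 464. -254.   13.] [ 567. -230.   33.]
scene roller 0.6 [280.4, 128.2, 345.0, 157.4] [ 278. -306.   42.] [ 219. -401.    9.] [ 330. -219.   56.]
scene stand 0.9 [205.0, 43.5, 262.7, 176.2] [ 509. -436.   74.] [ 444. -517.    4.] [ 560. -348.  363.]
scene cam_head 0.82 [208.0, 61.5, 245.0, 91.4] [ 516. -380.  319.] [ 485. -464.  289.] [ 535. -343.  345.]
scene meter 0.72 [191.6, 201.6, 219.4, 237.0] [ 716. -235.   30.] [ 675. -295.    6.] [ 753. -194.   35.]
scene screwdriver 0.63 [379.1, 332.0, 429.2, 400.0] [584. 412.  23.] [526. 390.   2.] [697. 433.  30.]
scene wheel_module 0.86 [434.8, 292.1, 470.5, 324.8] [434. 394.  37.] [409. 357.   3.] [453. 416.  58.]
side vacuum 0.57 [246.7, 192.2, 375.5, 302.0] [502. 116.  85.] [365. -71.  23.] [658. 229. 103.]
side roller 0.89 [288.5, 208.0, 344.9, 236.9] [507.  46. 104.] [4
[... 753 characters left out ...]
414.  57.]
{'time': 0.8, 'joint_pos': array([-7.65690549e+01,  7.46908543e+00,  8.52677225e+01, -5.08088867e-04,
        8.72584855e+01, -4.89344914e+00]), 'qd': array([-0.0322707 ,  0.0234327 , -0.01024258, -0.08911987, -0.0573796 ,
       -0.02288953]), 'joint_efforts': array([-1.40746528e-03, -5.69248223e+01, -5.00837052e+01, -2.28595973e-04,
        9.62533122e-04, -2.60183367e-05]), 'tool_pos': array([ 188.6583939 , -569.59683645,  210.01467658]), 'tcp_rot': array([1.79995354e+02, 9.07142895e-04, 1.83244185e+01]), 'ft_force': array([-0.83797547, -0.19428117,  0.15979871]), 'wrist_torque': array([ 0.01227145, -0.03922986,  0.03539317]), 'grip_force': 0.0, 'finger_gap': 85.40194555869793}
```

Run:
```python
import cv2
a=cv2.imread('pics/scene0.png');b=cv2.imread('pics/side0.png')
A=cv2.resize(a[30:310,180:440],(780//2*1,420)) 
B=cv2.resize(b[30:310,220:480],(390,420))
cv2.imwrite('pics/two.png',cv2.hconcat([A,B]))
```

```text
(no output)
```

View pics/two.png

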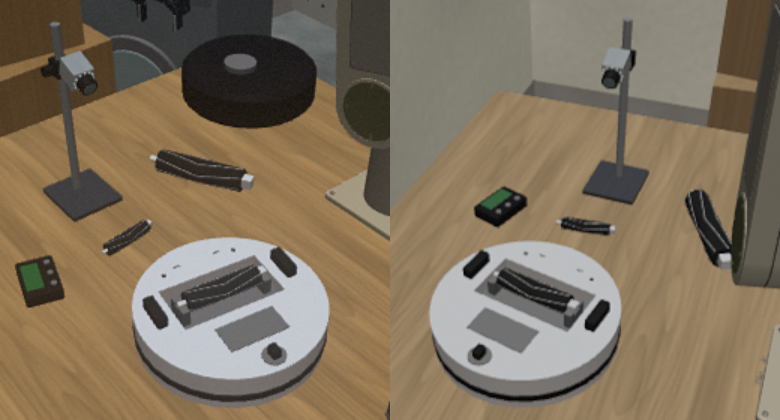

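The pictures show the vacuum belly up, with the castor at about (275,352) in the left crop and the roller in its bay at (222,288). The stand camera is at (78,73), with its lens facing the vacuum side. The other two rollers, on the bench, are decoys. Next I'll fit the poses.

Run:
```python
from h import *
H=[];Rl=[];V=[];B=[]
for n in ['scene','side']:
    s=r.snapshot(n); K=np.array(s['K']);M=cv2.Rodrigues(np.array(s['rvec'],float))[0];t=np.array(s['tvec'],float).ravel()
    print(n,'campos',(-M.T@t).round(),'f',K[0,0].round())
    P,u,v=world(s); C=s['pixels'][v,u].astype(int)
    m=(abs(P[:,0]-510)<60)&(abs(P[:,1]+400)<90)&(P[:,2]>240)
    H.append(np.c_[P[m],C[m]])
    m=(abs(P[:,0]-505)<95)&(abs(P[:,1]+440)<95)&(P[:,2]>8)&(P[:,2]<19); B.append(P[m])
    m=(abs(P[:,0]-515)<95)&(abs(P[:,1]-45)<50)&(P[:,2]>99)&(P[:,2]<115); Rl.append(np.c_[P[m],C[m]])
    m=(abs(P[:,0]-530)<200)&(abs(P[:,1]-90)<200)&(P[:,2]>79)&(P[:,2]<89); V.append(P[m])
    q=V[-1][:,:2].astype(np.float32); print('vac circle',cv2.minEnclosingCircle(q),len(q))
    q=B[-1][:,:2].astype(np.float32); print('plate',cv2.minAreaRect(q),np.median(B[-1][:,2]),len(q))
    q=Rl[-1][:,:3]; c=q.mean(0); d=np.linalg.svd(q-c)[2][0]; a=(q-c)@d; print('roller',c.round(1),d.round(3),a.min(),a.max(),len(q))
    h=H[-1]; np.set_printoptions(suppress=True,linewidth=150); print('head',len(h),np.percentile(h[:,:3],[1,99],axis=0).round())
    dark=h[(h[:,3:].sum(1)<150)&(h[:,1]>-385)]; print('dark',dark[:,:3].mean(0).round(1),len(dark),np.percentile(dark[:,:3],[2,98],axis=0).round())
    lt=h[(h[:,3:].sum(1)>300)]; print('light',lt[:,:3].mean(0).round(1),len(lt))
    # post
    m=(abs(P[:,0]-505)<40)&(abs(P[:,1]+450)<60)&(P[:,2]>40)&(P[:,2]<230);print('post',np.median(P[m],0).round(1),m.sum())
    o=r.look_for(s,'roller_drive_end');print([(round(k['score'],2),k['bbox']) for k in o])
np.savez('h.npz',h0=H[0],h1=H[1])
```

```text
scene campos [1128.  751. 1014.] f 516.0
vac circle ((514.6365966796875, 67.49605560302734), 169.96701049804688) 6901
plate ((498.2896728515625, -436.38958740234375), (170.993896484375, 173.94479370117188), 5.092826843261719) 16.167805740423375 793
roller [514.3  42.4 106.7] [ 0.985 -0.174  0.003] -85.79375363627253 78.8560319671949 566
head 880 [[ 485. -460.  244.]
 [ 540. -341.  387.]]
dark [ 509.9 -349.9  312.1] 107 [[ 493. -362.  291.]
 [ 522. -340.  323.]]
light [ 506.3 -383.   338.8] 249
post [ 507.1 -445.2  139.4] 317
[(0.89, [295.6, 207.5, 359.0, 240.7]), (0.86, [278.2, 128.1, 348.6, 159.1]), (0.75, [248.2, 178.0, 280.6, 199.1])]
side campos [163. 825. 948.] f 462.0
vac circle ((520.2378540039062, 65.83287811279297), 167.49267578125) 6914
plate ((508.9852600097656, -443.3096008300781), (168.57565307617188, 165.6787872314453), 2.364987850189209) 15.70911489792789 740
roller [509.2  42.5 106.2] [-0.987  0.161 -0.011] -76.71995732268356 79.19030363638787 548
head 631 [[ 485. -462.  243.]
 [ 528. -343.  387.]]
dark [ 505.  -349.7  310.7] 82 [[ 492. -360.  289.]
 [ 521. -341.  322.]]
light [ 506.5 -386.2  337.1] 246
post [ 504.  -446.1  142.9] 275
[(0.86, [416.4, 154.6, 446.8, 211.9]), (0.73, [287.8, 205.2, 345.0, 236.2]), (0.69, [360.5, 61.1, 386.7, 87.9]), (0.53, [335.3, 177.3, 372.7, 188.9])]
```

```bash
cat >> h.py <<'E'
def tool():
    s=r.sense();return np.array(s['tool_pos']),R.from_euler('xyz',s['tcp_rot'],degrees=True)
def delta(p1,R1):
    p,Q=tool();print('shift m',(Q.inv().apply(np.array(p1)-p)/1000).round(4),'rotvec',(Q.inv()*R1).as_rotvec().round(4),'t',r.sense()['time'])
E
python3 - <<'E'
from h import *
s=r.snapshot('wrist');K=np.array(s['K']);M=cv2.Rodrigues(np.array(s['rvec'],float))[0];t=np.array(s['tvec'],float).ravel()
p,Q=tool();print('cam in tool',Q.inv().apply(-M.T@t-p).round(1));print((Q.inv().as_matrix()@M.T).round(3),K)
delta([460,42,330],R.from_euler('xyz',[180,0,-9.7],degrees=True))
E
```

```text
cam in tool [  82.7    2.1 -164.4]
[[-0.    -0.947 -0.321]
 [ 1.     0.    -0.001]
 [ 0.001 -0.321  0.947]] [[319.98838555   0.         322.18747131]
 [  0.         319.98838555 197.07159277]
 [  0.           0.           1.        ]]
shift m [ 0.4499 -0.4953 -0.12  ] rotvec [0.     0.     0.4891] t 1.05
```

Run:
```python
from h import *
delta([542,36,250],R.from_euler('xyz',[180,0,-9.7],degrees=True))
```

```text
shift m [ 0.5258 -0.4638 -0.04  ] rotvec [0.     0.     0.4891] t 1.05
```

```bash
python3 -m jog '[0.03,-0.026,-0.005,0,0,0.05, 0.07,-0.062,-0.01,0,0,0.1, 0.11,-0.097,-0.02,0,0,0.15, 0.15,-0.132,-0.03,0,0,0.2, 0.19,-0.167,-0.04,0,0,0.25, 0.23,-0.203,-0.04,0,0,0.3, 0.27,-0.238,-0.04,0,0,0.35, 0.31,-0.273,-0.04,0,0,0.4]' 0.3
python3 - <<'E'
from h import *
delta([542,36,250],R.from_euler('xyz',[180,0,-9.7],degrees=True))
E
```

```text
time: 2.05
tool_pos: [397.8, -211.5, 250.3]
tcp_rot: [180.0, -0.0, -4.7]
ft_force: [0.5, -1.0, -0.4]
finger_gap: 55.4
grip_force: 0.0
shift m [ 0.1235 -0.2584  0.0003] rotvec [ 0.0004 -0.0009  0.0872] t 2.05
```

```bash
python3 -m jog '[0.022,-0.046,0,0,0,0.02, 0.044,-0.093,0,0,0,0.04, 0.066,-0.139,0,0,0,0.06, 0.09,-0.185,0,0,0,0.08, 0.11,-0.23,0,0,0,0.088, 0.122,-0.257,0,0,0,0.088, 0.122,-0.257,0,0,0,0.088]'
python3 - <<'E'
from h import *
print(tool()[0],r.sense()['tcp_rot'])
s=r.snapshot('wrist');save(s,'w1.png')
P,u,v=world(s);C=s['pixels'][v,u].astype(int)
m=(abs(P[:,0]-512)<100)&(abs(P[:,1]-40)<45)&(P[:,2]>92)&(P[:,2]<115)
for o in r.outline_of(s,'roller'):
    A=P[np.isin(v*640+u,np.flatnonzero(o['region']))]; print(o['score'],o['bbox'],len(A))
    A=A[A[:,2]>93]; rect=cv2.minAreaRect(A[:,:2].astype(np.float32)); print(rect,np.percentile(A[:,2],[5,50,98]))
    top=A[A[:,2]>104]; c=top.mean(0); d=np.linalg.svd(top-c,full_matrices=False)[2][0]; print('top',c,d)
    # white ends
    q=(A-c)@d
    print('extent',q.min(),q.max(), 'endpts',(c+d*q.min()).round(1),(c+d*q.max()).round(1))
E
```

```text
time: 2.92
tool_pos: [539.7, 35.3, 249.7]
tcp_rot: [-180.0, 0.0, -9.5]
ft_force: [0.1, -0.3, 0.5]
finger_gap: 55.4
grip_force: 0.0
[539.67113168  35.26354905 249.72002091] [-1.79987777e+02  2.69992255e-02 -9.46504111e+00]
0.94 [517.5, 254.5, 640.0, 350.7] 5461
((542.1867065429688, -29.144399642944336), (3.0120129585266113, 0.5735409259796143), 42.153446197509766) [335.6142819  336.80461362 339.6141541 ]
top [542.14142243 -29.14575596 337.13906751] [-0.20338843 -0.33021359  0.92173322]
extent -2.197541741049596 2.556685638523532 endpts [542.6 -28.4 335.1] [541.6 -30.  339.5]
0.85 [537.5, 87.3, 569.1, 186.0] 2448Traceback (most recent call last):
  File "<stdin>", line 8, in <module>
    return _quantile_unchecked(
        a, q, axis, out, overwrite_input, method, keepdims, weights)
    return _ureduce(a,
                    func=_quantile_ureduce_func,
    ...<5 lines>...
                    overwrite_input=overwrite_input,
                    method=method)
    r = func(a, **kwargs)
    result = _quantile(arr,
                       quantiles=q,
    ...<2 lines>...
                       out=out,
                       weights=wgt)
    slices_having_nans = np.isnan(arr[-1, ...])
                                  ~~~^^^^^^^^^
IndexError: index -1 is out of bounds for axis 0 with size 0
```

View pics/w1.png

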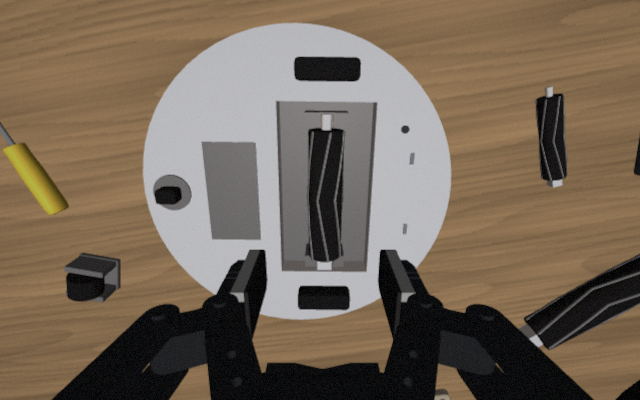

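The wrist view shows the roller in the bay. Its barrel is at (325,195), with the narrow pin at the top (326,120, world +x) and the wider square end at the bottom (323,265, world -x). That matches the vacuum's geometry.

Run:
```python
from h import *
s=r.snapshot('wrist');P,u,v=world(s);C=s['pixels'][v,u].astype(int)
b=(u>280)&(u<375)&(v>100)&(v<275)&(P[:,2]>88)&(P[:,2]<112)
for lo in (98,):
    A=P[b&(P[:,2]>lo)];c=A.mean(0);d=np.linalg.svd(A[:,:2]-c[:2],full_matrices=False)[2][0]
    n=np.array([-d[1],d[0]]);q=(A[:,:2]-c[:2])@d;w=(A[:,:2]-c[:2])@n
    mid=c[:2]+d*(q.min()+q.max())/2+n*(np.percentile(w,1)+np.percentile(w,99))/2
    print('barrel',c.round(1),d,q.min(),q.max(),np.percentile(w,[1,99]),'mid',mid.round(1),np.percentile(A[:,2],[50,99]),len(A))
W=b&(C.sum(1)>420)&(P[:,2]>91)
q=(P[W][:,:2]-mid)@d
for g in (q<-60,q>60):
    X=P[W][g]; print('white',len(X),X.mean(0).round(1),np.percentile((X[:,:2]-mid)@d,[1,99]).round(1),np.ptp(np.percentile((X[:,:2]-mid)@n,[2,98])).round(1),np.median(X[:,2]).round(1))
yaw=np.degrees(np.arctan2(d[1],d[0]));print('yaw',yaw)
if abs(yaw)>90:yaw-=180*np.sign(yaw)
T=R.from_euler('xyz',[180,0,yaw],degrees=True)
delta([mid[0],mid[1],72],T)
```

```text
barrel [517.7  34.3 105.6] [-0.98420562  0.1770291 ] -66.63245693268675 88.08176783788183 [-15.96005663  16.22458554] mid [507.1  36.1] [106.39751082 110.21778887] 4202
white 140 [591.1  21.1  94.8] [-92.2 -77.9] 7.9 94.8
white 113 [436.   48.8  99. ] [62.5 77.7] 14.6 98.9
yaw 169.8032388489556
shift m [-0.032  0.002  0.178] rotvec [0.0005 0.0002 0.0095] t 3.075
```

```bash
python3 -m jog '[-0.01,0.001,0.03,0,0,0.004, -0.02,0.002,0.08,0,0,0.008, -0.025,0.003,0.11,0,0,0.01, -0.025,0.003,0.12,0,0,0.01, -0.025,0.003,0.12,0,0,0.01]'
python3 - <<'E'
from h import *
delta([514.2,34.8,70],R.from_euler('xyz',[180,0,-10.2],degrees=True))
s=r.snapshot('wrist');P,u,v=world(s);save(s,'w2.png')
b=(abs(P[:,0]-514)<50)&(abs(P[:,1]-35)<30)&(P[:,2]>97)&(P[:,2]<111)
A=P[b];d=np.array([.984,-.177]);n=np.array([.177,.984]);w=(A[:,:2]-[514.2,34.8])@n;print(np.percentile(w,[1,50,99]),len(w))
E
```

```text
time: 3.7
tool_pos: [514.3, 34.0, 130.4]
tcp_rot: [180.0, -0.0, -10.3]
ft_force: [-0.5, 0.0, -1.0]
finger_gap: 55.8
grip_force: 0.0
shift m [-0.0002 -0.0008  0.0604] rotvec [ 0.0001 -0.0002 -0.0011] t 3.7
[-16.06398586   0.06411616  16.8565767 ] 7292
```

View pics/w2.png

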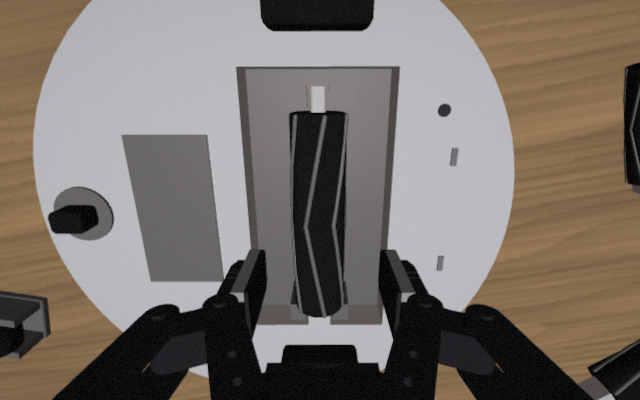

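The fingers straddle the barrel, centred at about column 320. I'll descend and grip.

```bash
python3 -m jog '[0,-0.0007,0.025,0,0,0, 0,-0.0007,0.05,0,0,0, 0,-0.0007,0.06,0,0,0, 0,-0.0007,0.06,0,0,0]' && python3 -m jog '[0,0,0,0,0,0, 0,0,0,0,0,0, 0,0,0,0,0,0, 0,0,0,0,0,0]' -1 60
```

```text
time: 4.25
tool_pos: [514.7, 35.2, 70.6]
tcp_rot: [-180.0, -0.0, -10.2]
ft_force: [0.1, -0.8, 0.6]
finger_gap: 55.8
grip_force: 0.0
time: 4.75
tool_pos: [515.8, 35.2, 72.2]
tcp_rot: [-180.0, -0.2, -10.2]
ft_force: [-1.4, -0.1, 4.9]
finger_gap: 30.8
grip_force: 58.0
```

Run:
```python
from h import *
np.set_printoptions(suppress=True,linewidth=150)
d=np.load('h.npz')
# fit head: box light points; estimate yaw via coarse model fit: lens barrel + box (SDF), params glass pos + yaw, pitch fixed 20
from scipy.optimize import least_squares
def sdf(p,g,yaw):
    a=R.from_euler('xyz',[0,20,yaw],degrees=True)  # head frame: x back
    q=a.inv().apply(p-g)
    c=np.array([22+25,0,0]);h=np.array([25,22,22]);e=abs(q-c)-h
    box=np.linalg.norm(np.maximum(e,0),axis=1)+np.minimum(e.max(1),0)
    rr=np.hypot(q[:,1],q[:,2])-17;ax=abs(q[:,0]-11)-11;e=np.c_[rr,ax]
    cyl=np.linalg.norm(np.maximum(e,0),axis=1)+np.minimum(e.max(1),0)
    return np.minimum(box,cyl)
print('x axis check',R.from_euler('xyz',[0,20,-90],degrees=True).apply([1,0,0]),R.from_euler('xyz',[0,-20,-90],degrees=True).apply([1,0,0]))
```

```text
x axis check [ 0.         -0.93969262 -0.34202014] [ 0.         -0.93969262  0.34202014]
```

Run:
```python
from h import *
s=r.snapshot('wrist');a=s['pixels'][:,:,::-1]
k=r.snapshot('side')['pixels'][180:310,230:390,::-1]
cv2.imwrite('pics/g.png',cv2.hconcat([cv2.resize(a[150:400,150:490],(408,300)),cv2.resize(k,(369,300))]))
print(r.sense()['finger_gap'],r.sense()['grip_force'],r.sense()['ft_force'])
```

```text
31.41665894534182 58.0153226852417 [-0.71922017 -0.16975273  4.21155189]
```

View pics/g.png

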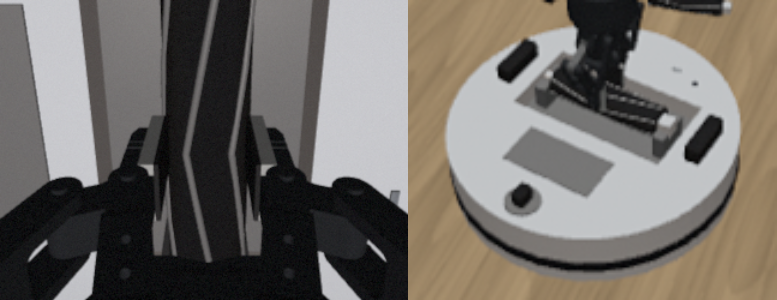

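```bash
python3 -m jog '[0,0,-0.01,0,0,0, 0,0,-0.03,0,0,0, 0,0,-0.07,0,0,0, 0,0,-0.12,0,0,0, 0,0,-0.17,0,0,0, 0,0,-0.2,0,0,0, 0,0,-0.2,0,0,0]' - 80
python3 - <<'E'
from h import *
np.set_printoptions(suppress=True,linewidth=150)
from scipy.optimize import least_squares
def sdf(p,g,yaw):
    q=R.from_euler('xyz',[0,-20,yaw],degrees=True).inv().apply(p-g)
    e=abs(q-[47,0,0])-[25,22,22]
    box=np.linalg.norm(np.maximum(e,0),axis=1)+np.minimum(e.max(1),0)
    e=np.c_[np.hypot(q[:,1],q[:,2])-17,abs(q[:,0]-11)-11]
    cyl=np.linalg.norm(np.maximum(e,0),axis=1)+np.minimum(e.max(1),0)
    return np.minimum(box,cyl)
d=np.load('h.npz')
for nm,X in (('scene',d['h0']),('side',d['h1']),('both',np.r_[d['h0'],d['h1']])):
    P=X[:,:3]; P=P[(P[:,2]>275)&(P[:,2]<350)&(P[:,1]>-425)]
    for y0 in (-105,-75):
        f=least_squares(lambda x:sdf(P,x[:3],x[3]),[507,-345,300,y0],loss='soft_l1',f_scale=2,x_scale=[1,1,1,1])
        print(nm,f.x.round(1),f.cost/len(P),np.median(abs(sdf(P,f.x[:3],f.x[3]))))
# held roller from wrist/side
s=r.snapshot('wrist');save(s,'w3.png')
for n in ('scene','side'):
    s=r.snapshot(n);P,u,v=world(s);p,Q=tool();q=Q.inv().apply(P-p)
    C=s['pixels'][v,u].astype(int)
    b=(abs(q[:,0])<110)&(abs(q[:,1])<25)&(q[:,2]>-40)&(q[:,2]<20)
    o=b&(abs(q[:,0])>25); print(n,o.sum(),'x',np.percentile(q[o,0],[.5,99.5]))
    for g in (q[:,0]<-30,q[:,0]>30):
        A=q[o&g]
        if len(A)>20: print(len(A),A.mean(0).round(1),np.percentile(A,[2,98],axis=0).round(1))
E
```

```text
time: 5.72
tool_pos: [516.0, 35.4, 274.0]
tcp_rot: [-179.9, -0.4, -10.2]
ft_force: [0.3, 0.0, -1.4]
finger_gap: 29.8
grip_force: 77.2
scene [ 504.9 -345.4  301.7  -91. ] 1.2608159526938307 1.136335337837199
scene [ 504.8 -345.4  301.7  -90.8] 1.2605992574970095 1.1349890733770458
side [ 508.9 -347.5  300.8  -91.6] 1.1259572537065319 1.071111244936354
side [ 509.  -347.6  300.8  -91.8] 1.126306382252107 1.0976830946669036
both [ 506.3 -346.4  301.3  -91.4] 1.5360518876870286 1.520006741376564
both [ 506.3 -346.4  301.3  -91.4] 1.5360518876881326 1.5200066426403964
scene 616 x [-86.85372048  82.23512068]
253 [-56.1 -11.9 -29.1] [[-86.  -20.2 -39.6]
 [-31.3   6.1 -12.9]]
310 [ 54.1  -9.4 -28.5] [[ 30.9 -20.2 -39.7]
 [ 81.3  12.4  -9.8]]
side 614 x [-86.40370331  82.64497738]
366 [-58.5  -7.8 -27.7] [[-85.8 -18.6 -39.1]
 [-31.2  10.1 -10. ]]
195 [ 52.2 -11.7 -28.1] [[ 30.8 -19.3 -38.7]
 [ 80.9   3.  -11.8]]
```

View pics/w3.png

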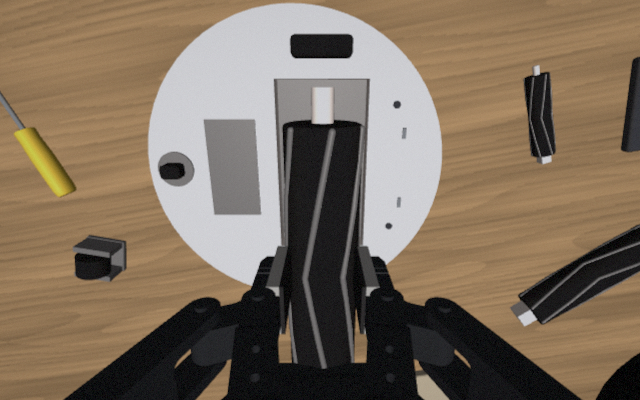

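The roller is lifted and held, with its pin at (322,105). The scene and side cameras put the lens at about (506,-346,301), yaw -91.4. I'll fly past the head at height to check this with the wrist camera.

Run:
```python
from h import *
delta([450,-250,400],tool()[1])
```

```text
shift m [-0.0122  0.2922 -0.1314] rotvec [0. 0. 0.] t 5.875
```

```bash
python3 -m jog '[0,0.02,-0.02,0,0,0, -0.005,0.06,-0.05,0,0,0, -0.01,0.11,-0.08,0,0,0, -0.012,0.16,-0.11,0,0,0, -0.012,0.21,-0.13,0,0,0, -0.012,0.26,-0.13,0,0,0, -0.012,0.29,-0.13,0,0,0, -0.012,0.29,-0.13,0,0,0]' && python3 -m jog '[0,0,0,0,0,0, 0,0,0,0,0,0]'
cat >> h.py <<'E'
from scipy.optimize import least_squares
def sdf(p,g,yaw):
    q=R.from_euler('xyz',[0,-20,yaw],degrees=True).inv().apply(p-g)
    e=abs(q-[47,0,0])-[25,22,22]
    box=np.linalg.norm(np.maximum(e,0),axis=1)+np.minimum(e.max(1),0)
    e=np.c_[np.hypot(q[:,1],q[:,2])-17,abs(q[:,0]-11)-11]
    cyl=np.linalg.norm(np.maximum(e,0),axis=1)+np.minimum(e.max(1),0)
    return np.minimum(box,cyl)
def fithead(P):
    P=P[(abs(P[:,0]-506)<40)&(P[:,2]>275)&(P[:,2]<350)&(P[:,1]>-425)&(P[:,1]<-325)]
    f=least_squares(lambda x:sdf(P,x[:3],x[3]),[507,-345,300,-91],loss='soft_l1',f_scale=2)
    return f.x.round(1),np.median(abs(f.fun)),len(P)
E
python3 - <<'E'
from h import *
s=r.snapshot('wrist');save(s,'w4.png');W,_,_=world(s)
o=fithead(W);print('wrist',o);g=o[0]
for n in ('scene','side'):
    s=r.snapshot(n);P,_,_=world(s);print(n,fithead(P))
m=(abs(W[:,0]-506)<60)&(W[:,2]>355)&(W[:,2]<400)&(W[:,1]<-380);print('post top',W[m].mean(0),m.sum())
m=(abs(W[:,0]-506)<110)&(W[:,2]>9)&(W[:,2]<19)&(W[:,1]<-340)
print('plate',cv2.minAreaRect(W[m][:,:2].astype(np.float32)),m.sum())
E
```

```text
time: 6.88
tool_pos: [449.9, -249.6, 397.3]
tcp_rot: [-179.9, 0.2, -10.4]
ft_force: [-0.2, -1.2, -2.1]
finger_gap: 30.1
grip_force: 77.3
time: 7.12
tool_pos: [451.3, -246.9, 399.5]
tcp_rot: [-180.0, 0.0, -10.1]
ft_force: [0.4, -0.7, -1.8]
finger_gap: 29.8
grip_force: 77.3
wrist (array([ 507.7, -347.8,  298.7,  -91.2]), np.float64(0.5127589875731431), 7079)
scene (array([ 504.7, -345.6,  301.7,  -90.5]), np.float64(1.113053934542318), 517)
side (array([ 508.7, -347.4,  300.4,  -91.6]), np.float64(1.0023721705201076), 289)
post top [ 506.3081461  -446.32363294  359.87143377] 428
plate ((505.5693664550781, -433.3435974121094), (129.4763641357422, 120.20780944824219), 89.04685974121094) 4596
```

View pics/w4.png

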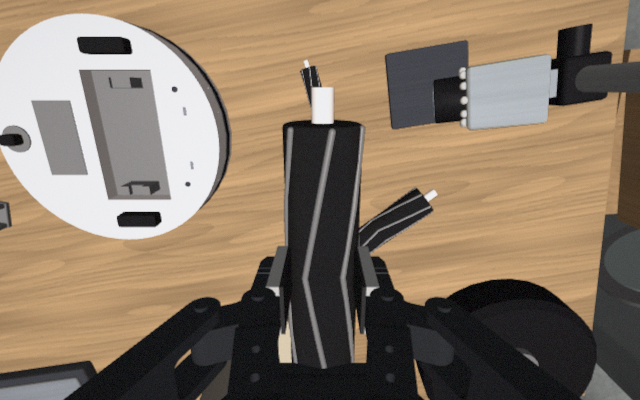

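The head shows clearly: lens barrel at (447,100), box at (508,95). The wrist fit agrees with the other two cameras to about 2–3 mm. Now I'll fit the held roller in the tool frame and plan the final pose.

```bash
cat >> h.py <<'E'
G=np.array([507.3,-347.5,299.5]);RC=R.from_euler('xyz',[0,-20,-91.2],degrees=True);CX=RC.apply([1,0,0]);F=G-80*CX
def rsdf(q,x): # roller in tool frame: centre x[:3], pitch x[3], yaw x[4] (deg); drive end at tool -x
    k=R.from_euler('zy',[180+x[4],x[3]],degrees=True).inv().apply(q-x[:3])
    rr=np.hypot(k[:,1],k[:,2])
    def cyl(c,h,rad):
        e=np.c_[rr-rad,abs(k[:,0]-c)-h];return np.linalg.norm(np.maximum(e,0),axis=1)+np.minimum(e.max(1),0)
    return np.minimum(cyl(0,70,18),np.minimum(cyl(77.5,7.5,8.6),cyl(-77.5,7.5,5)))
def fitroller(views):
    p,Q=tool();L=[];x=np.array([-2,0,-20,0,0.])
    for n in views:
        q=Q.inv().apply(world(r.snapshot(n))[0]-p);L.append(q[(abs(q[:,0])<100)&(abs(q[:,0])>25)&(abs(q[:,1])<30)&(q[:,2]<20)&(q[:,2]>-60)])
    if len(L)>1: m=max(map(len,L));L=[np.repeat(a,max(1,m//max(len(a),1)),axis=0) for a in L]
    q=np.vstack(L)
    for tol in (12,6,4):
        A=q[abs(rsdf(q,x))<tol];f=least_squares(lambda y:rsdf(A,y),x,loss='soft_l1',f_scale=1.5);x=f.x
    d=R.from_euler('zy',[180+x[4],x[3]],degrees=True).apply([1,0,0])
    return x,d,len(A),np.median(abs(f.fun))
E
python3 - <<'E'
from h import *
np.set_printoptions(suppress=True)
for v in (['wrist'],['scene'],['side'],['scene','side','wrist']):
    x,d,n,e=fitroller(v);print(v,x.round(2),d.round(3),n,round(e,2))
print('focus',F)
# target tool orientation
RT=R.from_euler('xyz',[180,20,88.8],degrees=True)
al,_=R.align_vectors([CX],[RT.apply(d)]);RT=al*RT
pc=F-85*CX; pt=pc-RT.apply(x[:3]);print('TCP target',pt,RT.as_euler('xyz',degrees=True))
np.savez('tgt.npz',pt=pt,q=RT.as_quat())
delta(pt,RT);
RY=R.from_euler('xyz',[180,0,88.8],degrees=True);delta(pt+[0,90,60],RT)
E
```

```text
['wrist'] [ -0.95   1.77 -18.15  -0.06  -0.  ] [-1.     0.    -0.001] 11930 0.37
['scene'] [ -4.08  -0.76 -20.69  -0.11  -0.21] [-1.     0.004 -0.002] 569 1.07
['side'] [ -1.06   0.65 -19.59  -0.09   0.33] [-1.    -0.006 -0.002] 568 1.02
['scene', 'side', 'wrist'] [ -1.64   0.54 -19.15  -0.52   0.4 ] [-1.    -0.007 -0.009] 33636 1.04
focus [ 508.87435499 -272.34107755  272.13838853]
TCP target [ 509.89165939 -197.31987464  224.46574458] [-179.85666346   19.47969489   89.22438047]
shift m [ 0.0489 -0.0601  0.1756] rotvec [-0.2927 -0.252  -1.7162] t 7.575
shift m [ 0.033  -0.1487  0.1156] rotvec [-0.2927 -0.252  -1.7162] t 7.575
```

```bash
cat >> h.py <<'E'
RT=R.from_euler('xyz',[180,20,88.8],degrees=True)
PT=F-85*CX-RT.apply([-1.5,.5,-19.2])
E
python3 - <<'E'
from h import *
print(PT,tool());delta(PT+[0,70,50],RT)
E
```

```text
[ 509.93921158 -197.63036798  224.51154782] (array([ 451.12116679, -247.80152769,  400.06209839]), Rotation.from_matrix(array([[ 9.84203900e-01, -1.77038614e-01,  1.14498746e-04],
                            [-1.77038609e-01, -9.84203906e-01, -5.31621925e-05],
                            [ 1.22101874e-04,  3.20517385e-05, -9.99999992e-01]])))
shift m [ 0.0366 -0.1287  0.1256] rotvec [-0.3011 -0.2573 -1.7083] t 7.575
```

```bash
python3 -m jog '[0.005,-0.03,0,-0.015,-0.013,-0.085, 0.012,-0.07,0,-0.045,-0.039,-0.256, 0.025,-0.11,0,-0.075,-0.064,-0.427, 0.036,-0.13,0,-0.105,-0.09,-0.598, 0.036,-0.13,0,-0.136,-0.116,-0.769, 0.036,-0.13,0.01,-0.166,-0.142,-0.94, 0.036,-0.13,0.03,-0.196,-0.167,-1.11, 0.036,-0.13,0.05,-0.226,-0.193,-1.281]' - 80
python3 - <<'E'
from h import *
delta(PT+[0,70,50],RT)
E
```

```text
time: 8.57
tool_pos: [509.8, -126.2, 349.5]
tcp_rot: [176.5, 15.5, 63.5]
ft_force: [0.3, 1.4, -0.9]
finger_gap: 30.3
grip_force: 77.4
shift m [ 0.019  -0.0037  0.0725] rotvec [-0.0742 -0.0636 -0.4217] t 8.575
```

```bash
python3 -m jog '[0.005,-0.001,0.02,-0.025,-0.022,-0.145, 0.012,-0.002,0.04,-0.05,-0.044,-0.29, 0.019,-0.0037,0.065,-0.074,-0.064,-0.422, 0.019,-0.0037,0.072,-0.074,-0.064,-0.422, 0.019,-0.0037,0.072,-0.074,-0.064,-0.422, 0.019,-0.0037,0.072,-0.074,-0.064,-0.422]'
python3 - <<'E'
from h import *
np.set_printoptions(suppress=True)
for v in (['wrist'],['scene'],['side']):
    x,d,n,e=fitroller(v);print(v,x.round(2),d.round(3),n,round(e,2))
delta(PT,RT)
E
```

```text
time: 9.32
tool_pos: [510.5, -127.9, 277.0]
tcp_rot: [179.8, 20.0, 88.3]
ft_force: [-0.1, 0.5, -0.9]
finger_gap: 29.9
grip_force: 77.4
['wrist'] [ -3.89   1.01 -17.32  -0.17  -0.02] [-1.     0.    -0.003] 11745 0.38
['scene'] [ -2.1   -2.27 -20.83  -0.77  -0.04] [-1.     0.001 -0.013] 400 0.95
['side'] [ -3.16   0.58 -19.62  -0.57   0.17] [-1.    -0.003 -0.01 ] 318 0.83
shift m [-0.0479  0.0014  0.0728] rotvec [-0.0002 -0.0003 -0.0071] t 9.475
```

```bash
python3 -m jog '[-0.01,0.0003,0.015,0,0,-0.002, -0.024,0.0007,0.036,0,0,-0.004, -0.038,0.001,0.058,0,0,-0.007, -0.046,0.0014,0.07,0,0,-0.007, -0.047,0.0014,0.0725,0,0,-0.007, -0.047,0.0014,0.0725,0,0,-0.007, -0.047,0.0014,0.0725,0,0,-0.007]'
python3 - <<'E'
from h import *
np.set_printoptions(suppress=True)
p,Q=tool()
for v in ('wrist','scene','side'):
    x,d,n,e=fitroller([v]);dw=Q.apply(d);end=p+Q.apply(x[:3]+85*d)
    print(v,x.round(1),'end in cam frame',RC.inv().apply(end-G).round(1),'dir',RC.inv().apply(dw).round(3))
    if v!='wrist':
        s=r.snapshot(v);g=fithead(world(s)[0]);print(' head',g,'end rel own head',RC.inv().apply(end-g[0][:3]).round(1))
        save(s,'f_'+v+'.png')
delta(PT,RT)
a=cv2.imread('pics/f_scene.png')[30:200,180:360];b=cv2.imread('pics/f_side.png')[30:200,280:460]
cv2.imwrite('pics/f.png',cv2.hconcat([cv2.resize(x,(396,374),interpolation=2) for x in (a,b)]))
E
```

```text
time: 10.35
tool_pos: [509.9, -196.1, 224.1]
tcp_rot: [-180.0, 20.0, 88.9]
ft_force: [0.2, 0.3, -2.2]
finger_gap: 30.0
grip_force: 77.4
wrist [ -3.9   1.  -17.3  -0.2  -0. ] end in cam frame [-79.2   0.6  -1.5] dir [1.    0.002 0.003]
scene [ -2.1  -2.1 -21.   -0.4   0. ] end in cam frame [-81.   -2.6   2.5] dir [1.    0.001 0.007]
 head (array([ 505.2, -345.6,  301.5,  -91.3]), np.float64(1.0539736094841565), 517) end rel own head [-79.9  -0.4   0. ]
side [ -3.1   0.8 -18.5   0.6  -0.2] end in cam frame [-80.    0.7  -1.5] dir [ 1.     0.006 -0.011]
 head (array([ 508.3, -347.5,  300.4,  -91.1]), np.float64(0.9616952732338433), 304) end rel own head [-80.3  -0.3  -2.3]
shift m [-0.0016  0.0004 -0.0003] rotvec [-0.0009 -0.0003  0.0018] t 10.6
```

View pics/f.png

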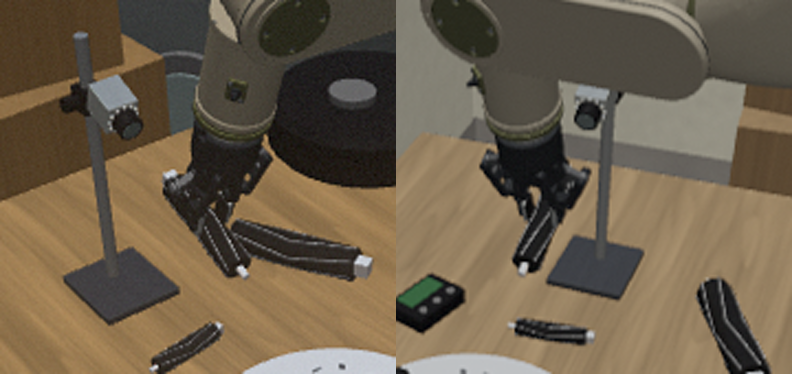

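The roller points up at the lens and its white square end faces the camera, at about (170,177) in the left crop. Each camera's own measurement puts the face 80 mm out and within about 2 mm of the lens axis. I'll let it settle and hand in.

```bash
python3 -m jog '[0,0,0,0,0,0, 0,0,0,0,0,0, 0,0,0,0,0,0, 0,0,0,0,0,0]' && python3 -c "
from h import *
delta(PT,RT);print(abs(r.sense()['qd']).max());print(r.hand_in())"
```

```text
time: 11.1
tool_pos: [509.3, -196.5, 223.3]
tcp_rot: [-179.9, 20.0, 88.9]
ft_force: [0.5, 0.8, -1.4]
finger_gap: 29.7
grip_force: 77.4
shift m [-0.0014  0.0006 -0.0007] rotvec [-0.0016 -0.0004  0.0014] t 11.1
0.06617276339669323
the job is handed in; nothing more can be done
None
```

I lifted the roller out of the vacuum and handed in with it held still, drive end towards the lens: face measured 80 mm (±1 mm) from the glass, within about 2–3 mm of the lens axis, at 11 s of the allowed 34 s.

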